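# Shift the label rewinder to high speed and start it

### The arm

A 6-joint arm with a two-finger parallel gripper is mounted at the origin on a cart in front of the work surface, level with it; the furniture and walls round the work are solid. World frame = base frame: x ahead of the robot, y to its left, z up, the work surface at z = 0. Lengths are in m, angles in rad, forces in N, time in s.
With the tool pointing down it reaches from about 0.25 to 0.775 m from the base axis. Payload 4 kg.
Tool frame: the origin (TCP) lies midway between the tips of the shut fingers; the grasp point (between the pads) lies 19 mm behind it; z points along the fingers, y is the direction in which the jaws open and shut (so a half turn about z gives the same grasp; the last joint's range is limited). The gripper opens to 85 mm and grips with 20 to 120 N. Pads are 22 mm wide; open, the fingers measure 114 mm over their backs; the gripper's body (76 mm by 85 mm) begins 54 mm behind the grasp point. The pads swing forward as they close: fully open they stand 13 mm farther back than shut.
Start: joints at [-1.381, 0.087, 1.371, -0, 1.684, -0.103], TCP at [0.159, -0.527, 0.231] pointing down, gripper open.
Joint ranges: [-3.1, 3.1], [-0.76, 2.03], [0.27, 2.55], [-1.08, 4.22], [0.17, 2.65], [-2.57, 2.57]. Speed limits (rad/s): [2.79, 2.79, 3.14, 3.14, 3.14, 3.14].

### API

Orientations are given as a rotation vector (axis times angle).
In Python, from station import robot, viewer gives the robot as it stands. The module is installed in compiled form; this text tells all that it offers.
- The arm moves only by the tool play_rows, never from a script. Its argument "increments" is a list of rows, each an object with "travel": the shift along the world's x, y, z in cm, a list of three; "angular": the turn, a rotation vector about the world's x, y, z in rad, a list of three; "hand": the opening in per cent of the stroke, from 0 (shut) to 100 (fully open). In form: [{"travel": [tx, ty, tz], "angular": [wx, wy, wz], "hand": hand}, ...]. A call has 1 to 10 rows; each row is the pose to reach, as a shift and turn from the pose measured when the call began; what a row does not reach only later rows make up. A row lasts 1/8 s, in which the tool goes at most 62.5 mm and 10.7 degrees, less where a joint would pass 70% of its speed; a pose out of reach is approached as far as the arm can. A call with a gripper value outside its range is refused whole. The fingers move at their own pace and stop on an object; the grip force is fixed at half the most. Time passes only in rows, so rows that repeat a pose let the fingers close. It gives the time, the measured TCP pose, the force and the opening at its end, in the units of the state.
- robot.read_state(): the state, without advancing time (a new reading comes with each control period).
- viewer.snapshot(name): name is "side" or "top" or "wrist"; returns (picture, depth): 480x640x3 uint8, blue, green, red; 480x640 float32, m along the optical axis (not along the pixel's ray), 0 where there is no reading.
- viewer.calibration(name): a dict with "intrinsics" (3x3 intrinsics, pixels), "world_from_camera" (4x4, takes a point from camera to world coordinates). Camera axes: x right, y up, looking along -z (the intrinsics and any distortion apply to the point x, -y, -z); pixel columns grow to the right and rows downward; lengths in m; the calibration is good to about 2 mm. A picture is of the moment at which its call begins: read the wrist's pose just before it. calibration takes no time and is no camera call; for the wrist camera it gives the pose at the moment of the call.
- robot.hand_in(): hands the job in, once; it reports no verdict.
The state is a dict: "time_s": time; "joint_positions": joint angles; "joint_vel": joint speeds; "tau": joint torques, N m; "eef_pos": TCP position; "eef_rot": TCP orientation; "wrist_force": force on the tool from outside, world axes, zero at the start; "moment": the same for the moment, N m; "width": finger opening in m.
Only numpy, scipy, OpenCV 4.12 (cv2) and the standard library are available. Lean on these libraries where they do the work, as an engineer would, in place of code of your own. Each camera call takes 0.05 s, during which the arm holds its last target. There are 200 camera calls.

### The job

Put the label rewinder into high speed and start it: push its lever away from the robot, past the low-speed notch in the middle, all the way to the stop at the far end, and only then press the small start button on the switch box and let it come up again. Only push and press with the fingertips: do not grip the lever or lift anything, leave the broad stop button alone, and do not disturb the roll of labels or the things standing about.

Things in the scene. Friction and masses are not known exactly. Their poses are not given: they have to be found in the camera images.
- rewinder: The label rewinder, fixed to the table: flat grey housing 130 (x) x 190 (y) x 55 (z) mm. Origin: centre of its underside; z up, x away from the robot. On top at y = +45 mm a platter with the roll of labels; at y = -60 mm a steel plate with a slot along x, from which the lever sticks up. One small stud beside the slot marks low speed, two mark high speed, at the far end.
- lever (a joint): Lever angle, rad, about a level axis along the rewinder's y through (0, -60, 25) mm in its frame. 0: neutral, leaning 0.42 rad to the robot; 0.42: low-speed notch, upright; 0.84: high speed, leaning 0.42 rad away, at the stop. A spring detent holds it in each; past about 0.21 and 0.63 it draws the lever on into the next. Moving it takes up to about 8 N; pushed slowly it moves smoothly.
- lever_tip (a point): Centre of the top of the lever, 105 mm from its pivot. The lever is a steel blade 16 mm wide (y) and 8 mm thick (x), topped by a black plastic grip 22 mm wide, 16 mm thick and 35 mm long (the last 35 mm below this point). Axes lean with the lever: in neutral (0) they are parallel to the rewinder's.
- lever_near_half: The half of the lever (half blade and half grip) that faces the robot: the face to push on. Origin at the lever's pivot.
- lever_far_half: The other half of the lever, facing away from the robot. Gripping the lever presses on both halves at once. Origin at the lever's pivot.
- switch_box: The switch box, fixed to the table beside the rewinder (left or right of it): grey, 80 (x) x 150 (y) x 45 (z) mm, origin at the centre of its underside, z up. On its top two round black push-buttons in steel collars 12 mm high: the small start button at y = +40 mm and the broad stop button at y = -38 mm.
- start_button_top (a point): Centre of the top of the start button: 24 mm across, 67 mm above the table, standing 10 mm out of its collar (40 mm across).
- start_button (a joint): Travel of the start button: 0 up, 0.006 m fully down (about 5 N); it springs back up.
- stop_button_top (a point): Centre of the top of the stop button: 44 mm across, 67 mm above the table, 78 mm from the start button. Not to be pressed.
- stop_button (a joint): Travel of the stop button: 0 up, 0.006 m fully down.
- label_roll: The loose roll of labels, 72 mm across, 33 mm high, lying over the spindle on the platter with its underside 63 mm above the table; its top is 95 mm above the table. Origin at the centre of its underside. To be left there.
- canister: A loose white bottle-shaped canister, 50 mm across, 193 mm tall, standing beyond the machines. Origin at the centre of its underside. To be left alone.
- screwdriver: A loose screwdriver with a red handle, 200 mm long, 28 mm thick, lying to the right. To be left alone.
- tape: A loose roll of masking tape, 100 mm across, 25 mm high, lying to the right. Origin at the centre of its underside. To be left alone.

How it is judged:
By the outcome, as a careful person would: the job done as asked, in the order asked, and still so for the second after the job is handed in, with the robot touching nothing.
It also fails if it takes over 40 s, if anything falls off the work surface, if the arm or the gripper's body presses on something with over 40 N, if the wrist force passes 120 N, or if a joint passes its speed limit or range.

## Working session

There is one attempt and no reset: what is moved stays moved. The work goes in short steps, Python scripts to look and compute and a tool call to move; the robot and the scene stay as the last step left them, time stands still between calls to the robot, and variables do not carry over. Pictures are saved under pics/ and viewed, about 8 in all and at most 12, crops included, and the job is handed in when it is done.

Besides the shell and the picture viewer there is one more tool, called after ">>>" by a JSON object that holds its "name" and its "arguments", one argument or row to a line. play_rows: Moves the arm, as the interface text tells. Its arguments: {"type":"object","properties":{"increments":{"type":"array"}},"required":["increments"]}

```bash
mkdir -p pics; cat > h.py <<'E'
import numpy as np, cv2
from station import robot, viewer
np.set_printoptions(precision=4,suppress=True)
def snap(n):
    c=viewer.calibration(n); im,d=viewer.snapshot(n); return im,d,np.array(c['intrinsics']),np.array(c['world_from_camera']),c
def cloud(d,K,T):
    v,u=np.mgrid[0:480,0:640]; x=(u-K[0,2])/K[0,0]*d; y=(v-K[1,2])/K[1,1]*d
    P=np.stack([x,-y,-d,np.ones_like(d)],-1)@T.T; P=P[...,:3].copy(); P[d<=0]=np.nan; return P
E
python3 - <<'E'
from h import *
print(robot.read_state())
for n in ('top','side'):
    im,d,K,T,c=snap(n); cv2.imwrite(f'pics/{n}0.png',im); np.savez(f'{n}0.npz',im=im,d=d,K=K,T=T); print(n,c,(d>0).mean())
E
```

```text
{'time_s': 0.0, 'joint_positions': array([-1.3811,  0.0879,  1.3723,  0.    ,  1.6836, -0.1031]), 'joint_vel': array([-0.0022, -0.0023,  0.0004,  0.0005, -0.0001, -0.0014]), 'tau': array([  0.001 , -35.1863, -31.3276,  -0.0003,   0.0107,   0.    ]), 'eef_pos': array([ 0.1587, -0.5261,  0.2301]), 'eef_rot': array([-3.1058, -0.458 ,  0.0001]), 'wrist_force': array([ 0.9046, -1.376 ,  0.5375]), 'moment': array([ 0.0533,  0.0017, -0.003 ]), 'width': 0.0853247291618937}
top {'intrinsics': array([[473.7569,   0.    , 323.1554],
       [  0.    , 473.7569, 246.3692],
       [  0.    ,   0.    ,   1.    ]]), 'world_from_camera': array([[-0.0186,  0.994 , -0.1078,  0.4275],
       [-0.9998, -0.0188, -0.0007, -0.1536],
       [-0.0028,  0.1078,  0.9942,  1.1422],
       [ 0.    ,  0.    ,  0.    ,  1.    ]])} 0.99587890625
side {'intrinsics': array([[563.7439,   0.    , 316.6106],
       [  0.    , 563.7439, 234.0652],
       [  0.    ,   0.    ,   1.    ]]), 'world_from_camera': array([[ 0.8216,  0.3593, -0.4426, -0.0949],
       [-0.5699,  0.5387, -0.6205, -1.0305],
       [ 0.0155,  0.762 ,  0.6474,  0.9799],
       [ 0.    ,  0.    ,  0.    ,  1.    ]])} 0.9961555989583334
```

View pics/top0.png

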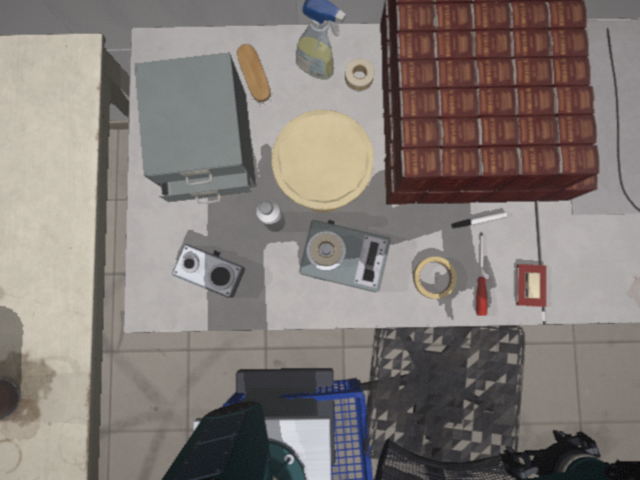

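View pics/side0.png

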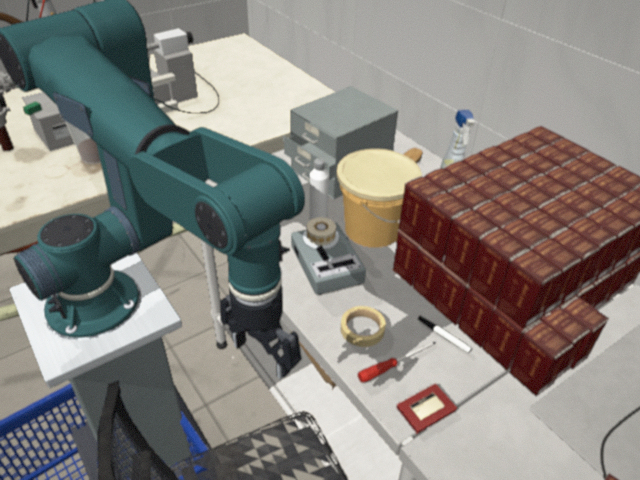

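Top view: the rewinder is at about (345,257), with the roll at (326,250) and the lever plate at (372,263). The switch box is at (208,270), with start at (190,262) and stop at (220,276). The canister is at (268,212). The side view agrees, with the lever at about (322,257).

```bash
python3 - <<'E'
from h import *
z=np.load('top0.npz'); im,d,K,T=z['im'],z['d'],z['K'],z['T']; P=cloud(d,K,T)
tab=P[225:320,140:170].reshape(-1,3); print('table z',np.nanmedian(tab[:,2]))
for nm,(u0,u1,v0,v1),zt,sz in (('rew',(290,400,215,300),.055,(.13,.19)),('box',(165,250,235,305),.045,(.08,.15))):
    Q=P[v0:v1,u0:u1]; m=(Q[...,2]>zt-.012)
    n,l,st,c=cv2.connectedComponentsWithStats(m.astype(np.uint8)); k=1+np.argmax(st[1:,4])
    m=(l==k); q=Q[m]; h=q[:,2]
    top=q[abs(h-np.median(h))<.006]; 
    (cx,cy),(a,b),ang=cv2.minAreaRect(top[:,:2].astype(np.float32)*1000)
    print(nm,'n',len(q),'zmed',np.median(h),'rect',cx,cy,a,b,ang)
    for lo,hi in ((.055,.07),(.07,.09),(.09,.2)):
        s=q[(h>lo)&(h<hi)]
        if len(s): print(lo,hi,len(s),s.mean(0),s.min(0),s.max(0))
# lever points in rewinder right portion
Q=P[225:300,352:395]; m=Q[...,2]>.07; print('lever',Q[m][np.argsort(-Q[m][:,2])][:40:3])
# big upscale crop
cv2.imwrite('pics/crop1.png',cv2.resize(im[190:310,160:400],None,fx=3.3,fy=3.3,interpolation=cv2.INTER_CUBIC))
E
```

```text
table z -0.00132011961050571
rew n 4563 zmed 0.05588083143956446 rect 524.061279296875 -202.470458984375 189.1227264404297 129.66319274902344 75.47322845458984
0.055 0.07 1872 [ 0.521  -0.2095  0.0581] [ 0.4404 -0.3051  0.055 ] [ 0.6073 -0.1035  0.0697]
0.07 0.09 65 [ 0.5198 -0.1778  0.0796] [ 0.4895 -0.2624  0.0701] [ 0.5652 -0.1231  0.0899]
0.09 0.2 835 [ 0.5267 -0.1723  0.0976] [ 0.4612 -0.2642  0.0901] [ 0.5713 -0.1235  0.1251]
box n 2207 zmed 0.046624512443167676 rect 495.7030029296875 117.61123657226562 149.4096221923828 79.40704345703125 67.27188873291016
0.055 0.07 654 [0.4889 0.1017 0.0623] [0.4516 0.0544 0.055 ] [0.5311 0.1725 0.07  ]
0.07 0.09 19 [0.495  0.1139 0.0711] [0.4693 0.07   0.0702] [0.5183 0.1612 0.0737]
lever [[ 0.4741 -0.25    0.1251]
 [ 0.4722 -0.2436  0.1239]
 [ 0.4721 -0.2458  0.1236]
 [ 0.472  -0.2523  0.1231]
 [ 0.4741 -0.2589  0.1225]
 [ 0.4744 -0.2438  0.1224]
 [ 0.4658 -0.2458  0.1222]
 [ 0.4742 -0.2546  0.1221]
 [ 0.4744 -0.2417  0.1219]
 [ 0.47   -0.2502  0.1215]
 [ 0.4636 -0.2479  0.1212]
 [ 0.4657 -0.2523  0.1209]
 [ 0.4766 -0.2419  0.1206]
 [ 0.4638 -0.2415  0.1205]]
```

View pics/crop1.png

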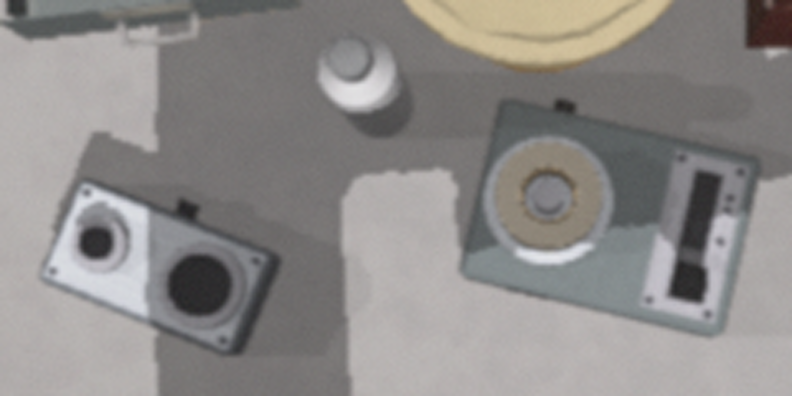

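The crop shows the lever at the near end of the slot (687,280) and the double stud at the far end (728,200), as described. Start is at crop (96,242) and stop at (200,285). The fits give the rewinder at (0.524,-0.2025), yaw -14.5°, and a neutral tip prediction of (0.468,-0.250,0.121). Depth says about (0.470,-0.249,0.123). I'll move to the pre-push position with the fingers shut.

>>> {"name": "play_rows", "arguments": {
  "increments": [
    {"travel": [2, 2.1, 0], "angular": [0, 0, -0.05], "hand": 0},
    {"travel": [5, 5.3, 0], "angular": [0, 0, -0.13], "hand": 0},
    {"travel": [9, 9.6, 0], "angular": [0, 0, -0.22], "hand": 0},
    {"travel": [13, 13.9, 0], "angular": [0, 0, -0.3], "hand": 0},
    {"travel": [17, 18.2, 0], "angular": [0, 0, -0.38], "hand": 0},
    {"travel": [21, 22.5, 0], "angular": [0, 0, -0.46], "hand": 0},
    {"travel": [24.5, 26.2, 0], "angular": [0, 0, -0.52], "hand": 0},
    {"travel": [26.4, 28.2, 0], "angular": [0, 0, -0.547], "hand": 0},
    {"travel": [26.9, 28.75, 0], "angular": [0, 0, -0.547], "hand": 0},
    {"travel": [26.9, 28.75, 0], "angular": [0, 0, -0.547], "hand": 0}
  ]
}}

```text
time_s: 1.35
eef_pos: [0.4273, -0.2388, 0.2299]
eef_rot: [-3.115, 0.397, 0.001]
wrist_force: [0.3, -0.4, 0.8]
width: 0.0002
```

```bash
python3 - <<'E'
from h import *
from scipy.spatial.transform import Rotation as R
s=robot.read_state(); print(s['time_s'],s['eef_pos'],s['wrist_force'],s['width'],s['joint_positions'])
print(R.from_rotvec(s['eef_rot']).as_matrix())
z=np.load('top0.npz'); im,K,T=z['im'],z['K'],z['T']
def ray(u,v,h):
    r=T[:3,:3]@np.array([(u-K[0,2])/K[0,0],-(v-K[1,2])/K[1,1],-1]); o=T[:3,3]; return o+r*(h-o[2])/r[2]
g=im.max(2)[235:305,165:250]; n,l,st,c=cv2.connectedComponentsWithStats((g<50).astype(np.uint8))
for k in range(1,n):
    if st[k,4]>25: print('black',st[k],c[k]+[165,235],ray(*(c[k]+[165,235]),.067))
im,d,K2,T2,c=snap('wrist'); cv2.imwrite('pics/w1.png',im); print(c)
E
```

```text
1.35 [ 0.4273 -0.2388  0.2299] [ 0.3142 -0.3913  0.7528] 0.00021001686152614824 [-0.6264 -0.047   1.5102  0.0013  1.6798  1.1981]
[[ 0.968  -0.2508 -0.0004]
 [-0.2508 -0.968   0.0018]
 [-0.0008 -0.0017 -1.    ]]
black [ 47  33  17  17 230] [220.0348 275.9217] [0.481  0.0824 0.067 ]
{'intrinsics': array([[343.6214,   0.    , 323.8564],
       [  0.    , 343.6214, 239.7347],
       [  0.    ,   0.    ,   1.    ]]), 'world_from_camera': array([[-0.2512,  0.9312,  0.2641,  0.4957],
       [-0.9679, -0.2413, -0.0698, -0.2568],
       [-0.0013, -0.2732,  0.962 ,  0.373 ],
       [ 0.    ,  0.    ,  0.    ,  1.    ]])}
```

View pics/w1.png

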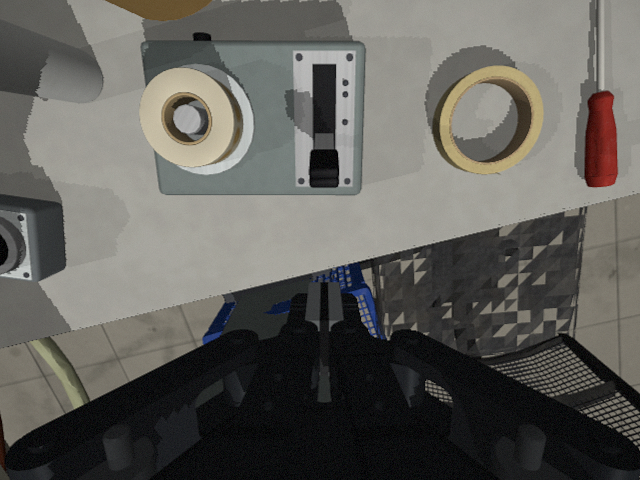

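The wrist view shows the lever grip at (324,168), in line with the shut fingers at column 325. The stop button cast lands on its prediction, so start is at (0.511,0.1545). I'll descend and close up on the lever.

>>> {"name": "play_rows", "arguments": {
  "increments": [
    {"travel": [0, 0, -2], "angular": [0, 0, 0], "hand": 0},
    {"travel": [0, 0, -5], "angular": [0, 0, 0], "hand": 0},
    {"travel": [0, 0, -9], "angular": [0, 0, 0], "hand": 0},
    {"travel": [0, 0, -12], "angular": [0, 0, 0], "hand": 0},
    {"travel": [0, 0, -13], "angular": [0, 0, 0], "hand": 0},
    {"travel": [0.8, -0.2, -13], "angular": [0, 0, 0], "hand": 0},
    {"travel": [1.5, -0.4, -13], "angular": [0, 0, 0], "hand": 0},
    {"travel": [2.0, -0.52, -13], "angular": [0, 0, 0], "hand": 0},
    {"travel": [2.4, -0.62, -13], "angular": [0, 0, 0], "hand": 0},
    {"travel": [2.8, -0.73, -13], "angular": [0, 0, 0], "hand": 0}
  ]
}}

```text
time_s: 2.65
eef_pos: [0.4548, -0.2465, 0.1003]
eef_rot: [-3.115, 0.398, 0.003]
wrist_force: [-3.5, 1.4, 3.1]
width: 0.0003
```

>>> {"name": "play_rows", "arguments": {
  "increments": [
    {"travel": [0.4, -0.1, 0], "angular": [0, 0, 0], "hand": 0},
    {"travel": [0.8, -0.2, 0], "angular": [0, 0, 0], "hand": 0},
    {"travel": [1.2, -0.31, 0], "angular": [0, 0, 0], "hand": 0},
    {"travel": [1.6, -0.41, 0], "angular": [0, 0, 0], "hand": 0},
    {"travel": [2.0, -0.52, 0], "angular": [0, 0, 0], "hand": 0},
    {"travel": [2.4, -0.62, 0], "angular": [0, 0, 0], "hand": 0},
    {"travel": [2.8, -0.73, 0], "angular": [0, 0, 0], "hand": 0}
  ]
}}

```text
time_s: 3.52
eef_pos: [0.4834, -0.2539, 0.1002]
eef_rot: [-3.115, 0.398, 0.002]
wrist_force: [0.0, -0.7, -0.8]
width: 0.0001
```

>>> {"name": "play_rows", "arguments": {
  "increments": [
    {"travel": [0.4, -0.1, 0], "angular": [0, 0, 0], "hand": 0},
    {"travel": [0.8, -0.2, 0], "angular": [0, 0, 0], "hand": 0},
    {"travel": [1.2, -0.31, 0], "angular": [0, 0, 0], "hand": 0},
    {"travel": [1.6, -0.41, 0], "angular": [0, 0, 0], "hand": 0},
    {"travel": [2.0, -0.52, 0], "angular": [0, 0, 0], "hand": 0},
    {"travel": [2.4, -0.62, 0], "angular": [0, 0, 0], "hand": 0},
    {"travel": [2.8, -0.73, 0], "angular": [0, 0, 0], "hand": 0},
    {"travel": [3.2, -0.83, 0], "angular": [0, 0, 0], "hand": 0},
    {"travel": [3.5, -0.91, 0], "angular": [0, 0, 0], "hand": 0}
  ]
}}

```text
time_s: 4.65
eef_pos: [0.519, -0.2632, 0.1001]
eef_rot: [-3.115, 0.398, 0.001]
wrist_force: [-0.2, 0.0, 0.4]
width: -0.0001
```

```bash
python3 - <<'E'
from h import *
im,d,K,T,c=snap('wrist'); cv2.imwrite('pics/w2.png',im)
s=robot.read_state(); print(s['eef_pos'],s['wrist_force'])
E
```

```text
[ 0.5192 -0.2633  0.1001] [ 0.4224  0.079  -0.6779]
```

View pics/w2.png

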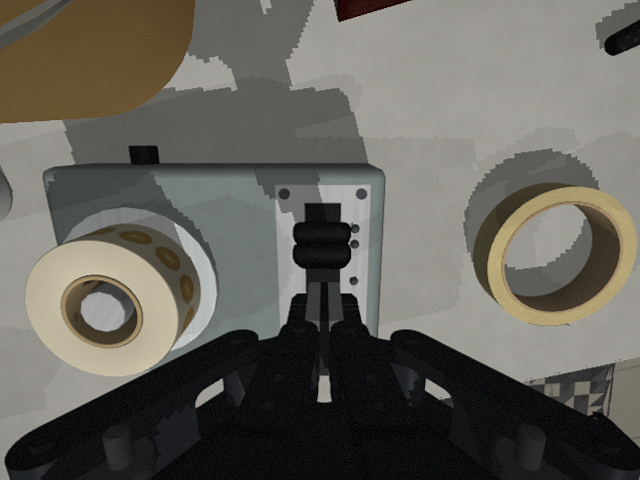

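The lever grip at (322,245) now lies beside the double stud (355,236) and contact force is about zero, so it has snapped ahead of the fingers. I'll creep on to feel the stop.

>>> {"name": "play_rows", "arguments": {
  "increments": [
    {"travel": [0.3, -0.08, 0], "angular": [0, 0, 0], "hand": 0},
    {"travel": [0.5, -0.13, 0], "angular": [0, 0, 0], "hand": 0},
    {"travel": [0.6, -0.16, 0], "angular": [0, 0, 0], "hand": 0}
  ]
}}

```text
time_s: 5.08
eef_pos: [0.5253, -0.2649, 0.1001]
eef_rot: [-3.115, 0.398, 0.001]
wrist_force: [0.3, 0.1, 0.3]
width: 0.0
```

>>> {"name": "play_rows", "arguments": {
  "increments": [
    {"travel": [0.2, -0.05, 0], "angular": [0, 0, 0], "hand": 0},
    {"travel": [0.4, -0.1, 0], "angular": [0, 0, 0], "hand": 0}
  ]
}}

```text
time_s: 5.32
eef_pos: [0.5259, -0.265, 0.0999]
eef_rot: [-3.113, 0.398, 0.015]
wrist_force: [-12.0, 3.1, 6.5]
width: -0.0001
```

>>> {"name": "play_rows", "arguments": {
  "increments": [
    {"travel": [0.2, -0.05, 0], "angular": [0, 0, 0], "hand": 0},
    {"travel": [0.3, -0.08, 0], "angular": [0, 0, 0], "hand": 0}
  ]
}}

```text
time_s: 5.58
eef_pos: [0.5258, -0.265, 0.1]
eef_rot: [-3.112, 0.398, 0.028]
wrist_force: [-10.5, 3.4, 6.7]
width: 0.0003
```

The force reaches 12 N with no more motion, so the lever is at the stop. I'll back off, rise, and go over to the start button.

>>> {"name": "play_rows", "arguments": {
  "increments": [
    {"travel": [-1, 0.26, 0], "angular": [0, 0, 0], "hand": 0},
    {"travel": [-3, 0.78, 0.5], "angular": [0, 0, 0], "hand": 0},
    {"travel": [-4, 1, 3], "angular": [0, 0, 0], "hand": 0},
    {"travel": [-4, 1, 7], "angular": [0, 0, 0], "hand": 0},
    {"travel": [-4, 1, 11], "angular": [0, 0, 0], "hand": 0},
    {"travel": [-4, 1, 14], "angular": [0, 0, 0], "hand": 0},
    {"travel": [-4, 1, 14], "angular": [0, 0, 0], "hand": 0}
  ]
}}

```text
time_s: 6.45
eef_pos: [0.487, -0.2558, 0.2436]
eef_rot: [-3.115, 0.399, 0.016]
wrist_force: [-0.3, 1.6, 0.0]
width: -0.0008
```

```bash
python3 - <<'E'
from h import *
s=robot.read_state(); print(s['time_s'],s['eef_pos'],s['eef_rot'],s['wrist_force'])
im,d,K,T,c=snap('wrist'); P=cloud(d,K,T); cv2.imwrite('pics/w3.png',im)
x=np.array([.968,-.251]); y=np.array([.251,.968]); o=np.array([.524,-.2025])
q=P.reshape(-1,3); q=q[np.isfinite(q[:,0])]; r=np.c_[(q[:,:2]-o)@x,(q[:,:2]-o)@y,q[:,2]]
m=(abs(r[:,1]+.06)<.013)&(abs(r[:,0])<.075)&(r[:,2]>.105)&(r[:,2]<.14); print(m.sum(), r[m].mean(0), r[m].min(0), r[m].max(0))
E
```

```text
6.45 [ 0.487  -0.2558  0.2436] [-3.1151  0.3988  0.0164] [-0.3497  1.6209  0.0148]
833 [ 0.0419 -0.0591  0.119 ] [ 0.03   -0.07    0.1051] [ 0.0521 -0.0481  0.1253]
```

View pics/w3.png

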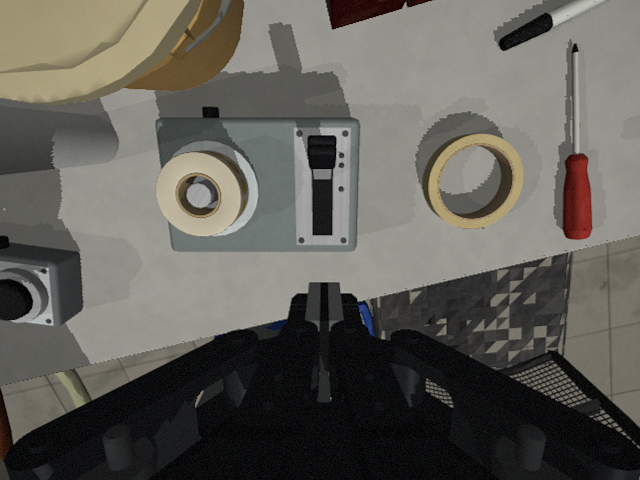

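The lever leans to the far end beside the double stud at (322,152). Depth puts its tip at x≈+42 mm, against +43 expected at high speed. The roll is in place. Moving to above the start button.

>>> {"name": "play_rows", "arguments": {
  "increments": [
    {"travel": [0, 2, 0], "angular": [0, 0, 0.02], "hand": 0},
    {"travel": [0, 6, 0], "angular": [0, 0, 0.05], "hand": 0},
    {"travel": [0, 11, 0], "angular": [0, 0, 0.1], "hand": 0},
    {"travel": [0, 16.5, 0], "angular": [0, 0, 0.15], "hand": 0},
    {"travel": [0, 22, 0], "angular": [0, 0, 0.2], "hand": 0},
    {"travel": [0, 27.5, 0], "angular": [0, 0, 0.25], "hand": 0},
    {"travel": [0, 33, 0], "angular": [0, 0, 0.3], "hand": 0},
    {"travel": [0, 37, 0], "angular": [0, 0, 0.3], "hand": 0},
    {"travel": [0, 40, 0], "angular": [0, 0, 0.3], "hand": 0},
    {"travel": [0, 41, 0], "angular": [0, 0, 0.3], "hand": 0}
  ]
}}

```text
time_s: 7.75
eef_pos: [0.4845, 0.1569, 0.2392]
eef_rot: [-3.14, -0.077, 0.029]
wrist_force: [0.1, -0.0, 0.7]
width: 0.0003
```

```bash
python3 - <<'E'
from h import *
s=robot.read_state(); print(s['time_s'],s['eef_pos'],s['eef_rot'],s['wrist_force'])
im,d,K,T,c=snap('wrist'); cv2.imwrite('pics/w4.png',im)
def ray(u,v,h):
    r=T[:3,:3]@np.array([(u-K[0,2])/K[0,0],-(v-K[1,2])/K[1,1],-1]); o=T[:3,3]; return o+r*(h-o[2])/r[2]
n,l,st,cc=cv2.connectedComponentsWithStats((im[:270].max(2)<45).astype(np.uint8))
for k in range(1,n):
    if st[k,4]>150: print(st[k],cc[k],ray(*cc[k],.067))
E
```

```text
7.75 [0.4845 0.1569 0.2392] [-3.14   -0.0773  0.0288] [ 0.056  -0.0051  0.6735]
[588  96  52  57 806] [617.371  113.8921] [ 0.5876 -0.0912  0.067 ]
[580 146  16  39 174] [588.3046 163.0805] [ 0.5455 -0.0775  0.067 ]
[373 148  18  16 167] [381.3114 155.5808] [0.543  0.1081 0.067 ]
[556 163  31  51 395] [572.3392 191.3139] [ 0.5198 -0.0698  0.067 ]
[315 172  25  26 499] [326.7836 184.1463] [0.5154 0.1552 0.067 ]
[ 378  197   46   46 1633] [400.4219 219.4397] [0.4858 0.0845 0.067 ]
```

View pics/w4.png

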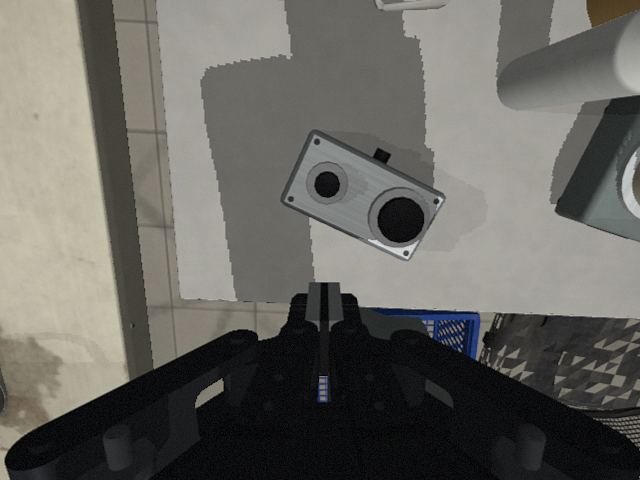

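The wrist view has start at (327,184) → (0.515,0.155). The top view gave (0.511,0.1545), so I'll aim at (0.513,0.155). The stop button at (400,219) is well clear.

>>> {"name": "play_rows", "arguments": {
  "increments": [
    {"travel": [1.5, -0.1, -1], "angular": [0, 0, 0], "hand": 0},
    {"travel": [2.85, -0.2, -4], "angular": [0, 0, 0], "hand": 0},
    {"travel": [2.85, -0.2, -8], "angular": [0, 0, 0], "hand": 0},
    {"travel": [2.85, -0.2, -12], "angular": [0, 0, 0], "hand": 0},
    {"travel": [2.85, -0.2, -14.5], "angular": [0, 0, 0], "hand": 0},
    {"travel": [2.85, -0.2, -15.4], "angular": [0, 0, 0], "hand": 0},
    {"travel": [2.85, -0.2, -15.4], "angular": [0, 0, 0], "hand": 0}
  ]
}}

```text
time_s: 8.68
eef_pos: [0.5134, 0.1541, 0.0847]
eef_rot: [-3.14, -0.075, 0.03]
wrist_force: [0.1, 0.4, 0.5]
width: -0.0002
```

```bash
python3 - <<'E'
from h import *
s=robot.read_state(); print(s['time_s'],s['eef_pos'],s['eef_rot'],s['wrist_force'])
im,d,K,T,c=snap('wrist'); cv2.imwrite('pics/w5.png',im)
p=np.linalg.inv(T)@np.array([*s['eef_pos'],1]); print('TCP px',K[0,2]+K[0,0]*p[0]/-p[2],K[1,2]+K[1,1]*-p[1]/-p[2])
E
```

```text
8.675 [0.5134 0.1541 0.0847] [-3.1398 -0.0747  0.0299] [0.0798 0.3786 0.4897]
TCP px 322.82784511459926 302.64942006698044
```

View pics/w5.png

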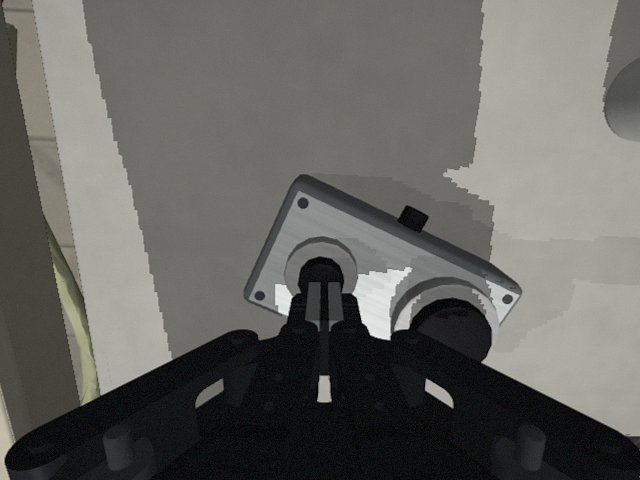

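The collar centre at (321,273) puts the button 1–2 mm ahead of the tool axis. I'll correct by +1.5 mm and press gently.

>>> {"name": "play_rows", "arguments": {
  "increments": [
    {"travel": [0.15, 0, -0.6], "angular": [0, 0, 0], "hand": 0},
    {"travel": [0.15, 0, -1.1], "angular": [0, 0, 0], "hand": 0},
    {"travel": [0.15, 0, -1.5], "angular": [0, 0, 0], "hand": 0},
    {"travel": [0.15, 0, -1.8], "angular": [0, 0, 0], "hand": 0},
    {"travel": [0.15, 0, -2.0], "angular": [0, 0, 0], "hand": 0},
    {"travel": [0.15, 0, -2.2], "angular": [0, 0, 0], "hand": 0},
    {"travel": [0.15, 0, -2.3], "angular": [0, 0, 0], "hand": 0}
  ]
}}

```text
time_s: 9.6
eef_pos: [0.5155, 0.1545, 0.0633]
eef_rot: [-3.139, -0.075, 0.027]
wrist_force: [-2.0, -0.2, 3.6]
width: 0.0001
```

>>> {"name": "play_rows", "arguments": {
  "increments": [
    {"travel": [0, 0, -0.2], "angular": [0, 0, 0], "hand": 0},
    {"travel": [0, 0, -0.3], "angular": [0, 0, 0], "hand": 0},
    {"travel": [0, 0, -0.4], "angular": [0, 0, 0], "hand": 0},
    {"travel": [0, 0, -0.4], "angular": [0, 0, 0], "hand": 0}
  ]
}}

```text
time_s: 10.1
eef_pos: [0.5156, 0.1545, 0.061]
eef_rot: [-3.139, -0.075, 0.026]
wrist_force: [-5.7, -1.1, 10.4]
width: 0.0001
```

>>> {"name": "play_rows", "arguments": {
  "increments": [
    {"travel": [0, 0, -0.3], "angular": [0, 0, 0], "hand": 0},
    {"travel": [0, 0, -0.4], "angular": [0, 0, 0], "hand": 0},
    {"travel": [0, 0, -0.4], "angular": [0, 0, 0], "hand": 0}
  ]
}}

```text
time_s: 10.48
eef_pos: [0.5156, 0.1545, 0.0608]
eef_rot: [-3.139, -0.076, 0.024]
wrist_force: [-9.3, -2.4, 19.4]
width: -0.0002
```

The button is bottomed: the tip stays at z=0.061 while the force rises from 10 to 19 N. I'll release it and rise clear.

>>> {"name": "play_rows", "arguments": {
  "increments": [
    {"travel": [0, 0, 0.5], "angular": [0, 0, 0], "hand": 0},
    {"travel": [0, 0, 1.5], "angular": [0, 0, 0], "hand": 0},
    {"travel": [0, 0, 4], "angular": [0, 0, 0], "hand": 0},
    {"travel": [0, 0, 8], "angular": [0, 0, 0], "hand": 0},
    {"travel": [0, 0, 12], "angular": [0, 0, 0], "hand": 0},
    {"travel": [-1.5, 0, 15], "angular": [0, 0, 0], "hand": 0},
    {"travel": [-3, 0, 17], "angular": [0, 0, 0], "hand": 0},
    {"travel": [-3, 0, 17], "angular": [0, 0, 0], "hand": 0}
  ]
}}

```text
time_s: 11.48
eef_pos: [0.4865, 0.1548, 0.2328]
eef_rot: [-3.139, -0.076, 0.016]
wrist_force: [0.6, 0.1, -0.5]
width: 0.0001
```

```bash
python3 - <<'E'
from h import *
s=robot.read_state(); print(s['time_s'],s['eef_pos'],s['wrist_force'],s['width'])
im,d,K,T,c=snap('wrist'); P=cloud(d,K,T)
for nm,p in (('start',(.513,.155)),('stop',(.483,.083))):
    q=P[:275].reshape(-1,3); q=q[np.hypot(q[:,0]-p[0],q[:,1]-p[1])<.007]; print(nm,len(q),np.median(q[:,2]))
t,d2,K,T,c=snap('top'); a=cv2.resize(im,(400,300)); sd=snap('side')[0]
cv2.imwrite('pics/end.png',np.vstack([np.hstack([a,cv2.resize(sd[190:340,260:460],(400,300))]),np.hstack([cv2.resize(t[190:310,160:320],(400,300)),cv2.resize(t[190:310,290:450],(400,300))])]))
E
```

```text
11.475 [0.4865 0.1548 0.2328] [ 0.5708  0.0548 -0.4512] 5.203798303000658e-05
start 190 0.0674807833347019
stop 176 0.06765298348416107
```

View pics/end.png

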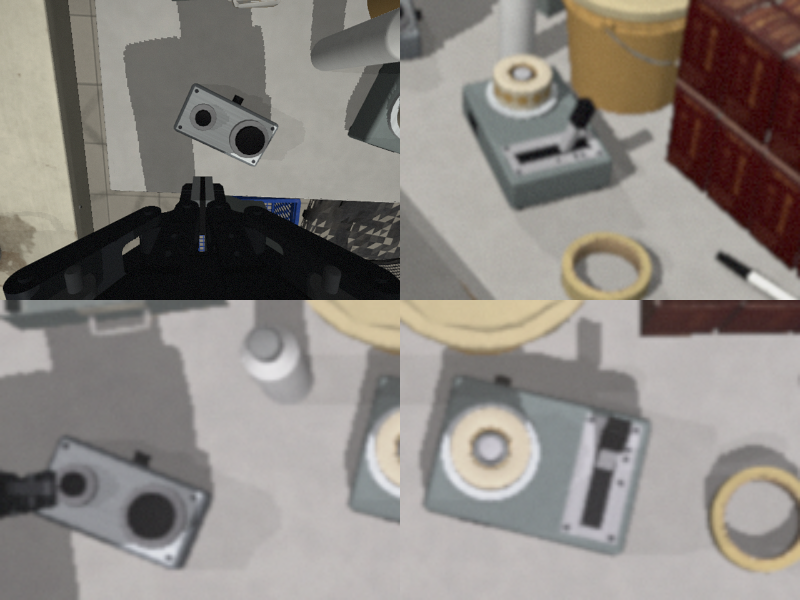

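The lever is at the far end in both the side and top views. Both buttons are up, with tops at 67 mm, the roll and canister are in place, and the robot is clear. Handing in.

```bash
python3 -c "
from station import robot
print(robot.hand_in())"
```

```text
the job is handed in; nothing more can be done
None
```

The rewinder is in high speed and was then started. I handed the job in at about 11.6 s of the 40 s allowed; no verdict is reported.

- **Lever:** I pushed it with the shut fingertips past the low-speed notch to the far stop. At the end the force rose to about 12 N with no further motion. Measured after backing off, the tip was at x = +42 mm, against +43 mm expected for high speed. The last pictures still show it there.
- **Start button:** I pressed it once, after the lever was at the stop. The fingertips held at 61 mm above the table while the force rose from 10 to 19 N, so the button was fully down. After release its top is back at 67 mm.
- **Everything else:** The stop button was not touched and its top is at 67 mm. The roll, canister and tape look unmoved in the last pictures. The screwdriver was outside them, but the arm never went near it again after it was last seen in place.
- **Disagreement:** The top and wrist cameras differed by about 4 mm in x on the start button's position. A close look before pressing favoured the wrist camera, so I pressed at that position. No check failed.

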